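# Check the chip's temperature, then hold the loupe in focus over it

### The arm

A 6-joint arm with a two-finger parallel gripper is mounted at the origin on the work surface. World frame = base frame: x ahead of the robot, y to its left, z up, the work surface at z = 0. Lengths are in mm, angles in rad, forces in N, time in s.
With the tool pointing down it reaches from about 275 to 1000 mm from the base axis. Payload 8.4 kg.
Tool frame: the origin (TCP) lies on the centre line of the jaws, within the pads' length; the fingertips stand r.tip_reach ahead of it and the grasp point (between the pads) lies 3 mm ahead of it (r.tip_reach is the distance from the TCP to the fingertips, in mm); z points along the fingers, y is the direction in which the jaws open and shut (so a half turn about z gives the same grasp; the last joint's range is limited). The gripper opens to 85 mm and grips with 20 to 120 N. Pads are 22 mm wide; open, the fingers measure 114 mm over their backs; the gripper's body (76 mm by 85 mm) begins 54 mm behind the grasp point. The pads swing forward as they close: fully open they stand 13 mm farther back than shut.
Start: joints at [-1.284, 0.353, 1.633, -0, 1.155, -0.002], TCP at [178, -599.119, 253.281] pointing down, gripper open.
Joint ranges: [-2.63, 2.63], [-0.92, 2.1], [0.06, 2.66], [-1.3, 4.44], [0, 2.69], [-3.02, 3.02]. Speed limits (rad/s): [2.22, 2.22, 2.79, 3.14, 3.14, 3.14].

### API

Orientations are given as [roll, pitch, yaw] about the fixed x, y, z axes, in that order (R = Rz(yaw) Ry(pitch) Rx(roll)).
In Python, from rig import sense, optics, r, nets gives the robot as it stands. The module is installed in compiled form; this text tells all that it offers.
- The arm moves only by the tool carry_out, never from a script. Its argument "increments" is a list that holds one entry, the list of rows, each a list of 6 numbers: the shift along the tool's x, y, z normalised to -1 to 1, where 1 is 40 cm, then the turn, a rotation vector about the tool's x, y, z normalised to -1 to 1, where 1 is 60 degrees. A call has 1 to 5 rows; each row is the pose to reach, as a shift and turn from the pose commanded when the call began, along the tool's axes at that moment; what a row does not reach only later rows make up. A row lasts 1/12 s, in which the tool goes at most 41.7 mm and 7.16 degrees, less where a joint would pass 70% of its speed; a pose out of reach is approached as far as the arm can. A call with a number of a shift or a turn outside -1 to 1 is refused whole. A call with a gripper value outside its range is refused whole. "hand" is the closure, from 0 (fully open) to 1 (shut), set as the call begins (left out, the last holds). The fingers move at their own pace and stop on an object; "squeeze" is the grip in N (left out, the last holds). Time passes only in rows, so rows that repeat a pose let the fingers close. It gives the time, the measured TCP pose, the force and the opening at its end, in the units of the state.
- sense(): the state, without advancing time (a new reading comes with each control period).
- optics.grab_frame(name): name is "side" or "top" or "wrist"; returns a dict with "img" (400x640x3 uint8, red, green, blue), "range_z" (400x640 float32, mm along the optical axis (not along the pixel's ray), 0 where there is no reading), "fov_y" (degrees; the focal length in pixels is half the picture's height over the tangent of half this angle, whatever the lens; pixels are square), "cx", "cy" (the principal point, pixels), "R" (3x3) and "t" (3): a world point X has camera coordinates R X + t. Camera axes: x right, y down, z forward; pixel columns grow to the right and rows downward; lengths in mm; the calibration is good to about 2 mm. A picture is of the moment at which its call begins.
- r.sign_off(): hands the job in, once; it reports no verdict.
Trained networks look in the newest picture that a camera, given by its name, has taken for a name from the list of things; names that differ only in an ending like _2 or _b are one class to them, and where a whole thing is asked for, a point or a joint stands for the part that bears it (a point fixed in the world has none). Each returns a list of dicts, best first, with "confidence" (0 to 1); they miss things now and then, are a little off and sometimes report something else, mostly with a low value. They report only what shows in the picture. A call takes as long as a camera call. They do not tell look-alikes from the thing itself.
- nets.trace(target, camera): "mask" (400x640 bool, what is visible of it).
- nets.tip_of(target, camera): "point" ([x, y, z] in mm, in world coordinates, good to about 4 mm: a listed point, or the origin of a listed thing).
The state is a dict: "clock": time; "qpos": joint angles; "qvel": joint speeds; "joint_efforts": joint torques, N m; "eef_pos": TCP position; "tcp_rot": TCP orientation; "contact_force": force on the tool from outside, world axes, zero at the start; "wrist_torque": the same for the moment, N m; "opening": opening from 0.0 (shut) to 1.0 (fully open).
Only numpy, scipy, OpenCV 4.12 (cv2) and the standard library are available. Lean on these libraries where they do the work, as an engineer would, in place of code of your own. Each camera call takes 0.05 s, during which the arm holds its last target.

### The job

Pick up the spot thermometer and hold it upright, nose down, steady for two seconds a few centimetres (about 4) above the middle of the large square chip on the circuit board; then stand it back upright on its round pad and let go of it. Then take the loupe by its handle and hold it level and still with the lens centred over that same chip, at the focal height marked by the brass collar on the board's thin post; finish there, still holding the loupe in the air. Do not knock the board, the collar or the other things on the bench.

Things in the scene. Friction and masses are not known exactly. Their poses are not given: they have to be found in the camera images.
- thermometer: grey upright spot thermometer, about 120 g: a round rod 120 mm tall, 30 mm in diameter, on a flared round foot 38 mm wide (the lowest 12 to 22 mm), with black bands and a small display. Its flat foot is the measuring nose, looking straight down. Origin: centre of the foot's underside; z is up along the rod. It starts standing on the pad; grip the rod about 80 mm up, from above.
- pad: fixed round black rubber pad, 90 mm in diameter, 4 mm thick, lying on the table. Origin: centre of its underside (table height).
- loupe: loupe (reading lens), about 100 g: dark metal ring 60 mm outside, 14 mm thick, with a 50 mm clear lens, and a straight black handle 18 mm wide, 14 mm thick, that runs in the lens plane from the ring out to 151 mm from the lens centre. Origin: centre of the lens, on the loupe's underside; x points from the handle to the lens (the handle lies along -x), z up through the lens. It balances about 61 mm from the lens centre, at x = -61 mm.
- lens (a point): centre of the loupe's lens, 7 mm above the loupe's underside, at mid-thickness of ring and handle; axes as the loupe.
- rest: fixed wooden rest on which the loupe lies level at the start, its underside 40 mm above the table: a base 6 mm thick, 40 mm wide, one 36 mm wide block under the lens and one under the handle's tail (126 to 152 mm from the lens centre). Between them the handle is free, for the fingers. Origin: on the table under the lens centre; axes as the loupe.
- board: fixed green circuit board, 170 (x) x 210 (y) mm, in a metal holder 190 mm long, its upper face 24 mm above the table. Black finned heat sinks along both y edges reach 54 mm above the table, round capacitors 44 mm, all else on it less, except the post: a steel rod 7 mm thick standing at x = 72, y = 35 mm, up to 144 mm above the table. Origin: centre of the holder, at table height.
- chip: the large square chip: black, 30 x 30 x 4 mm, with metal pins on all four sides, flat on the board near its middle (the board's three other chips are narrow oblongs). It may lie turned and off the board's centre. Origin: centre of its underside, on the board's face, 24 mm above the table.
- chip_top (a point): centre of the square chip's upper face, 28 mm above the table; z up.
- mark (a point): centre of the brass collar on the board's thin post (a disc 24 mm wide, 6 mm thick): the lens centre belongs at this height. It is somewhere between 60 and 100 mm above the chip's upper face. The collar slides on the post if it is knocked.
- nose (a point): centre of the thermometer's nose (underside of its foot); z up along the rod.
- screwdriver: bystander, loose, to be left alone: screwdriver, 170 mm, lying. Origin: on its lengthwise axis at table height
- spool: bystander, loose, to be left alone: metal spool, 52 mm wide, 40 mm tall, standing on end. Origin: centre of its underside
- jar: bystander, loose, to be left alone: brown glass jar, 54 mm wide, 75 mm tall. Origin: centre of its underside
- mug: bystander, loose, to be left alone: white mug, 76 mm wide, 90 mm tall. Origin: centre of its underside
- multimeter: bystander, loose, to be left alone: hand multimeter lying flat, 190 x 90 x 36 mm, about 44 mm high at its knob. Origin: centre of its underside
- fan: bystander, loose, to be left alone: square black cooling fan lying flat, 80 x 80 x 25 mm. Origin: centre of its underside
There are look-alikes about, which are no part of the job. Of the things shaped like the loupe, the metal one is meant.

How it is judged:
By the outcome, as a careful person would: the job done as asked, in the order asked, and still so for the second after the job is handed in, while the arm keeps its last pose, push and grip.
It also fails if it takes over 69 s, if anything falls off the work surface, if the arm or the gripper's body presses on something with over 40 N, if the wrist force passes 120 N, or if a joint passes its speed limit or range.

## Working session

There is one attempt and no reset: what is moved stays moved. The work goes in short steps, Python scripts to look and compute and a tool call to move; the robot and the scene stay as the last step left them, time stands still between calls to the robot, and variables do not carry over. Pictures are saved under pics/ and viewed, and the job is handed in when it is done.

Besides the shell and the picture viewer there is one more tool, called after "Call:" in YAML: its name, and indented under it one key for each argument. carry_out: Moves the arm, as the interface text tells. Its arguments: {"type":"object","properties":{"increments":{"type":"array","items":{"type":"array","items":{"type":"array","items":{"type":"number","minimum":-1,"maximum":1}}}},"hand":{"type":"number"},"squeeze":{"type":"number"}},"required":["increments"]}

```bash
mkdir -p pics
cat > h.py <<'E'
import numpy as np, cv2
from rig import sense, optics, r, nets
from scipy.spatial.transform import Rotation as Ro
np.set_printoptions(precision=1,suppress=True)
def K(f):
    F=f["img"].shape[0]/2/np.tan(np.radians(f["fov_y"])/2); return F,f["cx"],f["cy"]
def cloud(f):
    F,cx,cy=K(f); z=f["range_z"]; v,u=np.mgrid[0:400,0:640]
    P=np.stack([(u-cx)/F*z,(v-cy)/F*z,z],-1)
    W=(P-f["t"])@f["R"]; W[z==0]=np.nan; return W
def proj(f,X):
    F,cx,cy=K(f); c=np.asarray(f["R"])@np.asarray(X)+f["t"]; return np.array([F*c[0]/c[2]+cx,F*c[1]/c[2]+cy])
def save(f,n): cv2.imwrite("pics/"+n,f["img"][:,:,::-1])
E
python3 - <<'E'
from h import *
s=sense(); print(s, r.tip_reach)
for c in ["side","top","wrist"]:
    f=optics.grab_frame(c); save(f,c+"0.png"); np.savez("/tmp/"+c+"0.npz",**f)
    print(c,f["fov_y"],f["R"],f["t"])
    for n in ["thermometer","pad","loupe","lens","rest","board","chip_top","mark","screwdriver","spool","jar","mug","multimeter","fan"]:
        if c=="wrist" : break
        print(n,[(np.array(d["point"]),round(d["confidence"],2)) for d in nets.tip_of(n,c)])
E
```

```text
{'clock': 0.0, 'qpos': array([-1.3,  0.4,  1.6,  0. ,  1.2, -0. ]), 'qvel': array([-0., -0.,  0., -0.,  0.,  0.]), 'joint_efforts': array([  0. , -60.5, -34.2,   0. ,   0. ,   0. ]), 'eef_pos': array([ 177.9, -598.7,  252.6]), 'tcp_rot': array([-3.1, -0. ,  0.3]), 'contact_force': array([-0.1,  0. , -1.2]), 'wrist_torque': array([ 0., -0., -0.]), 'opening': 0.997480054097471} 22.0
side 56.89196624431108 [[-0.9 -0.4  0. ]
 [-0.2  0.5 -0.8]
 [ 0.4 -0.8 -0.5]] [382.7 184.9 970.4]
thermometer [(array([545.4, 300.5,   7.8]), 0.91)]
pad [(array([539.2, 306.1,   0.9]), 0.86)]
loupe [(array([ 150.2, -314.9,   -1.9]), 0.69), (array([367.6, 241.7,   2.9]), 0.67), (array([ 528.4, -306.9,   39.8]), 0.66)]
lens [(array([374.9, 250.1,   8.1]), 0.96), (array([529.5, 486.8,   1.3]), 0.69), (array([ 148.3, -319.1,    5.5]), 0.65)]
rest [(array([ 525.8, -305. ,   -0.3]), 0.71)]
board [(array([592.7,  40.9,  -0.7]), 0.58), (array([ 552.9, -495.7,    6.3]), 0.57), (array([718.8, 309.9,  -1.4]), 0.26)]
chip_top [(array([593.9,  32.9,  27.3]), 0.64), (array([410.5,  39.7,   3.4]), 0.35)]
mark [(array([676
[... 848 characters left out ...]
[598.9,  39.5,  -3.6]), 0.84)]
chip_top [(array([591.6,  32.4,  29.8]), 0.52), (array([ 526.4, -306.1,    0.3]), 0.47), (array([406. ,  39.7,  -3.3]), 0.42)]
mark [(array([673.2,  56.4, 123. ]), 0.57)]
screwdriver [(array([407.9,  38.4,  -2.7]), 0.57)]
spool [(array([ 406.5, -115.3,   -1.4]), 0.53), (array([600.1,  40.7,  -0.1]), 0.17)]
jar [(array([ 716.3, -269.7,    1.8]), 0.73)]
mug [(array([718.3, 308.6,  -2.8]), 0.8), (array([593.8,  33. ,  26. ]), 0.35)]
multimeter [(array([532.2, 484.8,   1.8]), 0.58)]
fan [(array([ 557.4, -492.6,   -0.2]), 0.93), (array([675.3,  56.5, 124. ]), 0.45)]
wrist 62.96370449728499 [[ 0.3 -1.   0. ]
 [-0.9 -0.3  0.3]
 [-0.3 -0.1 -1. ]] [-625.1  -37.4  379.1]
```

View pics/side0.png

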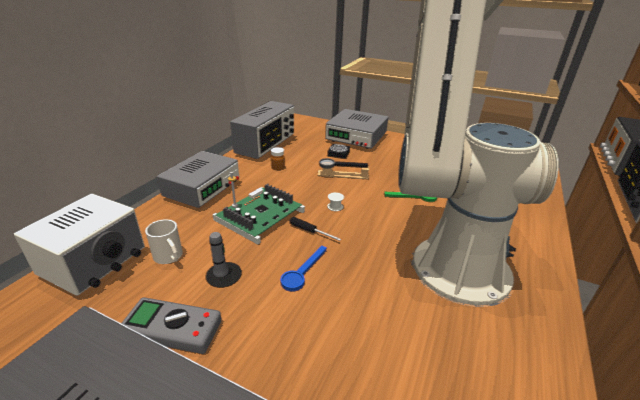

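View pics/top0.png

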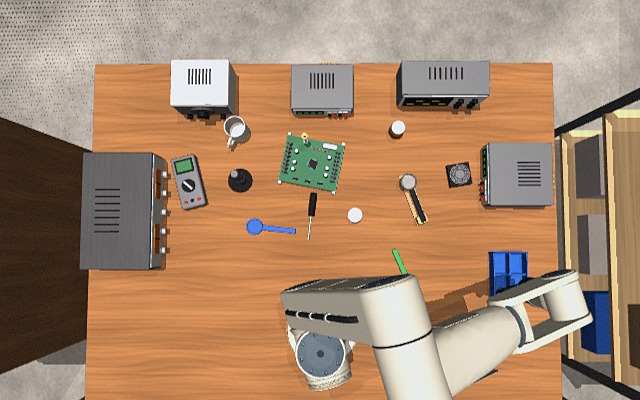

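View pics/wrist0.png

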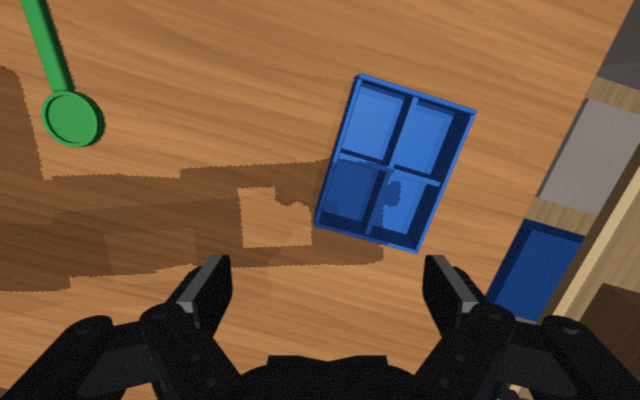

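The side view shows the blue plastic look-alike at (290,280), a green one at (410,196) and the metal loupe on its wooden rest at (345,165). In the top view these are at (255,227), (398,262) and (408,183). I choose the metal one on the rest. The thermometer is at side (217,258), the board at (260,210). Next I take close crops and measure.

Run:
```python
from h import *
f=dict(np.load("/tmp/top0.npz")); g=dict(np.load("/tmp/side0.npz"))
W=cloud(f); V=cloud(g)
a=cv2.resize(f["img"][120:240,220:440],(770,420),interpolation=cv2.INTER_CUBIC)
cv2.imwrite("pics/topc.png",a[:,:,::-1])
b=cv2.resize(g["img"][135:295,190:390],(750,600),interpolation=cv2.INTER_CUBIC)
cv2.imwrite("pics/sidec.png",b[:,:,::-1])
def reg(C,x0,x1,y0,y1,z0,z1):
    m=(C[...,0]>x0)&(C[...,0]<x1)&(C[...,1]>y0)&(C[...,1]<y1)&(C[...,2]>z0)&(C[...,2]<z1); return C[m],m
for n,C in (("top",W),("side",V)):
    p,_=reg(C,500,590,260,340,100,140); print(n,"therm",len(p),np.median(p,0),p.min(0),p.max(0))
    p,_=reg(C,480,590,250,350,1.5,10); print("pad",len(p),p.min(0),p.max(0))
    p,m=reg(C,380,600,-400,-250,46,65); print("loupe top",len(p),np.median(p,0),p.min(0),p.max(0))
    if len(p): 
        print(cv2.minAreaRect(p[:,:2].astype(np.float32)))
    p,_=reg(C,640,710,20,100,90,160); print("post",len(p),p.min(0),p.max(0),np.median(p,0))
    p,_=reg(C,480,720,-100,170,15,35); print("board",len(p),np.median(p,0),cv2.minAreaRect(p[:,:2].astype(np.float32)))
    p,_=reg(C,-100,1200,-700,700,-15,10); print("table z",np.median(p[:,2]))
```

```text
top therm 69 [542.9 297.  121.7] [528.6 283.5 102.3] [559.2 313.  132.8]
pad 346 [481.5 250.1   1.5] [588.8 349.7   9.8]
loupe top 369 [ 497.9 -323.9   53. ] [ 381.5 -365.9   46.1] [ 552.3 -277.3   64.1]
((471.886474609375, -334.3980712890625), (177.7423095703125, 60.22595977783203), 28.064281463623047)
post 37 [662.   48.4 116.8] [685.1  69.  145.8] [673.   58.4 125.6]
board 2368 [592.2  38.2  24.8] ((586.9530029296875, 40.453269958496094), (212.4556121826172, 206.45492553710938), 79.17705535888672)
table z 0.41769259666416786
side therm 163 [539.6 307.5 116.4] [530.1 287.8 100. ] [555.6 316.4 125.5]
pad 546 [480.9 251.2   1.5] [587.2 349.6   9.7]
loupe top 233 [ 496.7 -321.3   50.9] [ 382.8 -361.6   46. ] [ 553.5 -273.    56.4]
((467.02227783203125, -315.9102478027344), (177.0431365966797, 61.95348358154297), 11.427111625671387)
post 62 [662.3  49.   91. ] [686.9  73.1 144.5] [674.2  63.2 123.9]
board 1901 [579.5  48.1  23.8] ((588.0200805664062, 43.182701110839844), (214.53546142578125, 211.9621124267578), 78.5701904296875)
table z -0.4114643484746764
```

View pics/topc.png

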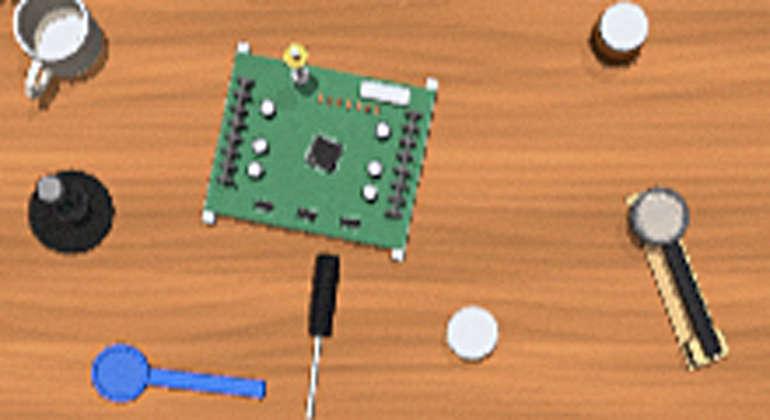

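View pics/sidec.png

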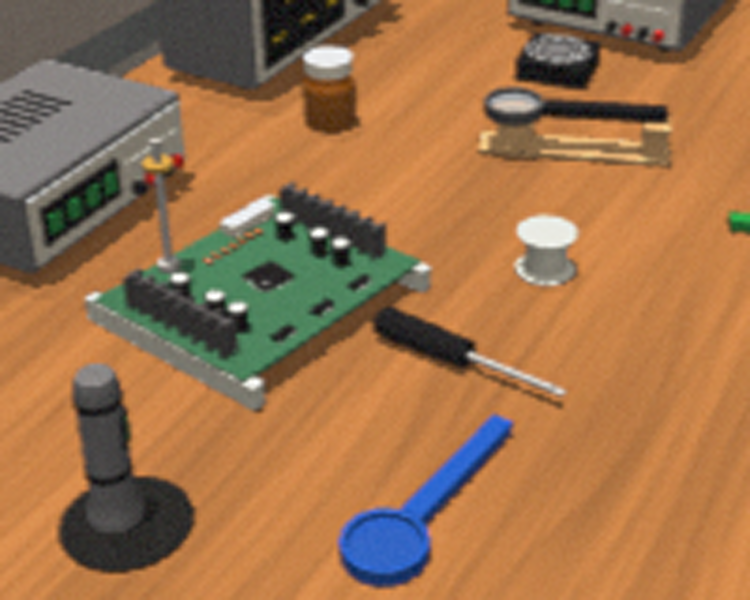

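```bash
cat >> h.py <<'E'
def state():
    s=sense(); return s["eef_pos"],Ro.from_euler("xyz",s["tcp_rot"]),s
def plan(pos,rpy):
    p,R,s=state(); d=R.inv().apply(np.array(pos)-p)/400
    q=(R.inv()*Ro.from_euler("xyz",rpy)).as_rotvec()/np.radians(60)
    n=max(np.linalg.norm(d)*400/41.7,np.degrees(np.linalg.norm(q)*np.radians(60))/7.16)
    print("t",round(s["clock"],2),"from",p,"rpy",np.round(s["tcp_rot"],3),"open",round(s["opening"],3),"F",s["contact_force"])
    print("to",pos,"row",[round(float(x),4) for x in np.r_[d,q]],"rows>=",round(n,1))
E
python3 - <<'E'
from h import *
p,R,s=state(); print(R.as_matrix(), s["tcp_rot"])
f=dict(np.load("/tmp/wrist0.npz")); c=-f["R"].T@f["t"]; print("cam in tool",R.inv().apply(c-p)); print("cam axes in tool (rows)",f["R"]@R.as_matrix())
plan([500,-300,330],[np.pi,0,0])
E
```

```text
[[ 1.   0.3  0. ]
 [ 0.3 -1.  -0. ]
 [ 0.   0.  -1. ]] [ 3.1 -0.   0.3]
cam in tool [  74.4   -0.2 -120.9]
cam axes in tool (rows) [[-0.   1.  -0. ]
 [-1.  -0.  -0.3]
 [-0.3  0.   1. ]]
t 1.55 from [ 178.  -599.1  253.3] rpy [ 3.1 -0.   0.3] open 0.999 F [ 0.5  0.6 -0.4]
to [500, -300, 330] row [0.9846, -0.4876, -0.1918, 0.0, -0.0, 0.2758] rows>= 10.7
```

Run:
```python
from h import *
plan([510,-312,300],[np.pi,0,0.36])
```

```text
t 1.55 from [ 178.  -599.1  253.3] rpy [ 3.1 -0.   0.3] open 0.999 F [ 0.5  0.6 -0.4]
to [510, -312, 300] row [1.0001, -0.4517, -0.1168, 0.0, -0.0, -0.068] rows>= 10.6
```

Call:
carry_out:
  increments:
    - [[1,-0.452,-0.117,0,0,-0.068],[1,-0.452,-0.117,0,0,-0.068],[1,-0.452,-0.117,0,0,-0.068],[1,-0.452,-0.117,0,0,-0.068],[1,-0.452,-0.117,0,0,-0.068]]

```text
clock: 1.97
eef_pos: [335.7, -462.2, 275.7]
tcp_rot: [3.141, -0.0, 0.359]
contact_force: [0.8, -0.4, -0.3]
opening: 1.0
```

Run:
```python
from h import *
plan([510,-312,300],[np.pi,0,0.36])
```

```text
t 1.97 from [ 335.7 -462.2  275.7] rpy [ 3.1 -0.   0.4] open 1.0 F [ 0.8 -0.4 -0.3]
to [510, -312, 300] row [0.54, -0.1983, -0.0607, 0.0003, -0.0001, -0.0006] rows>= 5.5
```

Call:
carry_out:
  increments:
    - [[0.54,-0.198,-0.06,0,0,0],[0.54,-0.198,-0.06,0,0,0],[0.54,-0.198,-0.06,0,0,0],[0.54,-0.198,-0.06,0,0,0],[0.54,-0.198,-0.06,0,0,0]]

```text
clock: 2.38
eef_pos: [492.9, -326.7, 297.4]
tcp_rot: [3.141, -0.0, 0.36]
contact_force: [0.4, -1.2, -0.7]
opening: 1.001
```

Call:
carry_out:
  increments:
    - [[0,0,0,0,0,0],[0,0,0,0,0,0]]

```text
clock: 2.55
eef_pos: [493.3, -326.7, 297.2]
tcp_rot: [3.141, -0.0, 0.364]
contact_force: [0.5, -0.7, -0.1]
opening: 0.997
```

Run:
```python
from h import *
f=optics.grab_frame("wrist"); save(f,"w1.png"); np.savez("/tmp/w1.npz",**f)
for n in ("loupe","lens","rest"): print(n,[(np.array(d["point"]),round(d["confidence"],2)) for d in nets.tip_of(n,"wrist")])
C=cloud(f)
m=(C[...,2]>48)&(C[...,2]<62)&(C[...,0]>330)&(C[...,0]<600)
p=C[m]; print(len(p),np.median(p,0),cv2.minAreaRect(p[:,:2].astype(np.float32)))
plan([510,-312,300],[np.pi,0,0.36])
```

```text
loupe [(array([ 531.1, -308.9,   41. ]), 0.97), (array([ 150.7, -317.8,   -0.9]), 0.71)]
lens [(array([ 527.8, -306.7,   46. ]), 0.87), (array([ 145.9, -317.8,    6.5]), 0.71)]
rest []
5402 [ 518.1 -323.8   53.4] ((481.6920166015625, -306.46942138671875), (201.8798065185547, 550.534912109375), 3.6949005126953125)
t 2.75 from [ 490.7 -329.   296.8] rpy [-3.1  0.   0.4] open 1.0 F [-0.3 -0.  -0.2]
to [510, -312, 300] row [0.0602, -0.0228, -0.0081, -0.0002, 0.0005, -0.0011] rows>= 0.6
```

View pics/w1.png

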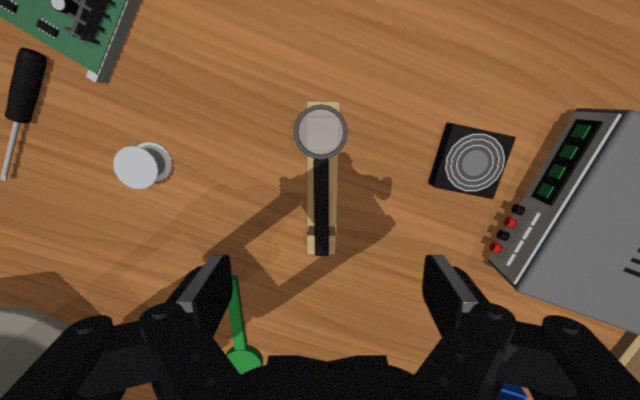

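The wrist view shows the metal loupe on the rest: lens centre (321,132), tail (321,254), handle almost vertical in the picture. I'll measure it in the cloud.

Run:
```python
from h import *
f=dict(np.load("/tmp/w1.npz")); C=cloud(f)
sub=C[95:262,285:360].reshape(-1,3)
print("z at lens",C[132,321],"ring z",C[108,321],"handle z",C[200,321],C[240,321],"rest",C[150,312])
p=sub[(sub[:,2]>49)&(sub[:,2]<62)]
rc=cv2.minAreaRect(p[:,:2].astype(np.float32)); print(len(p),rc)
g=np.array([530,-308.])
# ring circle fit: outer boundary points
d=p[:,:2]-g; q=p[np.hypot(*d.T)<40][:,:2]
print("ring enclosing",cv2.minEnclosingCircle(q.astype(np.float32)), np.mean(q,0))
# handle line
h=p[np.hypot(*d.T)>45][:,:2]
l=cv2.fitLine(h.astype(np.float32),cv2.DIST_HUBER,0,.1,.1).ravel(); print("handle",l,"ang",np.arctan2(l[1],l[0]), np.median(h,0))
t=h@l[:2]; print("tail", t.min()*l[:2]*1, (h[t.argmin()]))
# tail by pixel rays
F,cx,cy=K(f)
def atz(u,v,z):
    o=-f["R"].T@f["t"]; r=f["R"].T@np.array([(u-cx)/F,(v-cy)/F,1]); return o+r*(z-o[2])/r[2]
print(atz(321,132,50),atz(321,256,54))
for n in ("loupe",):
    for d in nets.trace(n,"wrist")[:1]: print(d["confidence"],[x.min() for x in np.where(d["mask"])],[x.max() for x in np.where(d["mask"])])
```

```text
z at lens [ 526.7 -307.1   48.7] ring z [ 551.  -298.1   54.8] handle z [ 453.9 -334.4   54. ] [ 406.2 -352.3   53.8] rest [ 504.2 -304.6   48.4]
3145 ((470.46392822265625, -327.8298034667969), (179.94845581054688, 58.63705825805664), 21.807199478149414)
ring enclosing ((523.2105712890625, -307.83795166015625), 33.69596862792969) [ 525.5 -306.4]
handle [   0.9    0.4  439.  -339.7] ang 0.3680767 [ 440.7 -339.3]
tail [215.4  83.1] [ 383.5 -352.8]
[ 526.8 -307.1   50. ] [ 386.1 -359.8   54. ]
0.95 [np.int64(276), np.int64(227)] [np.int64(372), np.int64(262)]
```

Run:
```python
from h import *
plan([585,25,320],[np.pi,0,0.368])
```

```text
t 2.8 from [ 490.6 -329.2  296.8] rpy [-3.1  0.   0.4] open 1.0 F [ 0.1  0.  -0.5]
to [585, 25, 320] row [0.5315, -0.7464, -0.058, -0.0002, 0.0004, -0.0092] rows>= 8.8
```

Call:
carry_out:
  increments:
    - [[0.53,-0.746,-0.058,0,0,-0.009],[0.53,-0.746,-0.058,0,0,-0.009],[0.53,-0.746,-0.058,0,0,-0.009],[0.53,-0.746,-0.058,0,0,-0.009],[0.53,-0.746,-0.058,0,0,-0.009]]

```text
clock: 3.22
eef_pos: [544.2, -126.7, 310.4]
tcp_rot: [3.141, -0.0, 0.367]
contact_force: [1.0, 0.7, -0.2]
opening: 1.001
```

Run:
```python
from h import *
plan([585,25,320],[np.pi,0,0.368])
```

```text
t 3.22 from [ 544.2 -126.7  310.4] rpy [ 3.1 -0.   0.4] open 1.001 F [ 1.   0.7 -0.2]
to [585, 25, 320] row [0.2312, -0.3174, -0.0241, 0.0001, -0.0001, -0.0011] rows>= 3.8
```

Call:
carry_out:
  increments:
    - [[0.231,-0.317,-0.024,0,0,0],[0.231,-0.317,-0.024,0,0,0],[0.231,-0.317,-0.024,0,0,0],[0.231,-0.317,-0.024,0,0,0],[0.231,-0.317,-0.024,0,0,0]]

```text
clock: 3.63
eef_pos: [586.1, 28.4, 320.2]
tcp_rot: [-3.14, -0.002, 0.371]
contact_force: [-0.3, 0.5, -0.9]
opening: 0.999
```

Call:
carry_out:
  increments:
    - [[0,0,0,0,0,0],[0,0,0,0,0,0],[0,0,0,0,0,0]]

```text
clock: 3.88
eef_pos: [584.6, 22.7, 319.6]
tcp_rot: [3.141, 0.001, 0.368]
contact_force: [-0.6, -0.2, 0.1]
opening: 1.0
```

Run:
```python
from h import *
f=optics.grab_frame("wrist"); save(f,"w2.png"); np.savez("/tmp/w2.npz",**f)
for n in ("chip_top","mark","board","thermometer"): print(n,[(np.array(d["point"]),round(d["confidence"],2)) for d in nets.tip_of(n,"wrist")])
plan([585,25,320],[np.pi,0,0.368])
```

```text
chip_top [(array([594.9,  34.2,  30.2]), 0.64)]
mark [(array([677.7,  58.7, 123.3]), 0.79)]
board [(array([595.4,  43.7,   3.3]), 0.65)]
thermometer [(array([549.1, 301.5,   3.7]), 0.97), (array([597.1,  40.4,   2.7]), 0.6)]
t 4.13 from [584.9  23.5 319.8] rpy [3.1 0.  0.4] open 0.998 F [-0.6 -0.  -0.4]
to [585, 25, 320] row [0.0017, -0.0035, -0.0005, 0.0, 0.0, 0.0001] rows>= 0.0
```

View pics/w2.png

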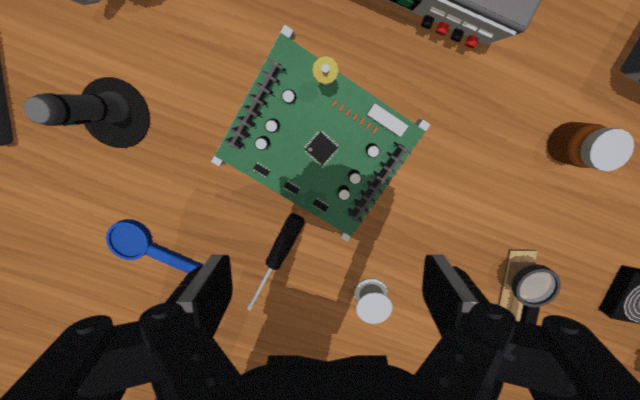

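Chip at (321,148) in the wrist view, collar at (325,70), thermometer left at (80,110).

Run:
```python
from h import *
F=None
def atz(f,u,v,z):
    F,cx,cy=K(f); o=-f["R"].T@f["t"]; r=f["R"].T@np.array([(u-cx)/F,(v-cy)/F,1]); return o+r*(z-o[2])/r[2]
for n,box in (("w2",(125,172,298,346)),("top0",(155,175,302,325))):
    f=dict(np.load("/tmp/%s.npz"%n)); C=cloud(f); a,b,c,d=box
    g=f["img"].astype(int).max(2); m=np.zeros(g.shape,np.uint8); m[a:b,c:d]=(g[a:b,c:d]<60)
    k,l,st,ce=cv2.connectedComponentsWithStats(m); i=1+st[1:,4].argmax()
    u,v=ce[i]; print(n,"chip px",u,v,st[i],"->",atz(f,u,v,28), "z",np.nanmedian(C[...,2][l==i]))
    q=C.reshape(-1,3); q=q[(abs(q[:,0]-675)<40)&(abs(q[:,1]-60)<40)&(q[:,2]>100)&(q[:,2]<160)]
    print("collar/post z pctl",np.percentile(q[:,2],[0,10,25,50,75,90,100]),len(q),np.median(q,0))
# collar hist using yellow pixels
for n in("w2","top0","side0"):
    f=dict(np.load("/tmp/%s.npz"%n)); C=cloud(f); im=f["img"].astype(int)
    h=cv2.cvtColor(f["img"],cv2.COLOR_RGB2HSV)
    q=(abs(C[...,0]-675)<30)&(abs(C[...,1]-60)<30)&(C[...,2]>95)&(C[...,2]<160)&(h[...,0]>15)&(h[...,0]<35)&(h[...,1]>110)
    v,u=np.where(q); print(n,"yellow",len(u),u.mean(),v.mean(),u.min(),u.max(),v.min(),v.max(),np.median(C[q],0),np.percentile(C[q][:,2],[5,25,75,95]), atz(f,u.mean(),v.mean(),125))
f=dict(np.load("/tmp/side0.npz")); 
b=cv2.resize(f["img"][165:220,215:255],(480,660)[:2] and (436,600),interpolation=cv2.INTER_NEAREST); cv2.imwrite("pics/collar.png",b[:,:,::-1])
for z in (110,115,120,124,128,144,24): print(z,proj(f,[675,59,z]))
```

```text
w2 chip px 321.47433264887064 147.94661190965093 [306 133  31  31 487] -> [595.1  33.9  28. ] z 28.24321500041105
collar/post z pctl [121.4 124.6 125.1 125.6 126.3 142.5 145.6] 570 [675.5  59.7 125.6]
top0 chip px 312.5952380952381 163.52380952380952 [309 159   8  10  42] -> [593.4  32.3  28. ] z 27.571480536737777
collar/post z pctl [116.8 118.5 122.3 125.6 129.1 137.5 145.8] 37 [673.   58.4 125.6]
w2 yellow 469 324.90618336886996 69.8272921108742 312 337 56 83 [675.4  59.4 125.5] [124.3 125.  126.  126.8] [675.9  59.7 125. ]
top0 yellow 25 304.04 136.36 301 307 133 139 [672.   58.4 125.3] [117.  122.3 126.4 132. ] [672.5  58.6 125. ]
side0 yellow 28 231.42857142857142 178.46428571428572 228 235 176 180 [672.2  64.3 124.1] [121.8 123.6 124.7 125.8] [672.   64.9 125. ]
110 [232.3 181.7]
115 [232.1 180.3]
120 [232.  178.8]
124 [231.8 177.7]
128 [231.7 176.5]
144 [231.2 171.8]
24 [235.  205.6]
```

View pics/collar.png

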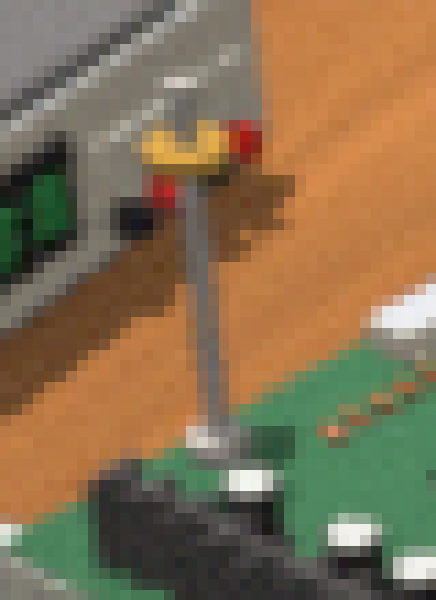

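Run:
```python
from h import *
for n in("w2","top0","side0"):
    f=dict(np.load("/tmp/%s.npz"%n)); C=cloud(f).reshape(-1,3)
    o=-f["R"].T@f["t"]
    q=C[(abs(C[:,0]-543)<50)&(abs(C[:,1]-300)<50)]
    t=q[q[:,2]>118]; print(n,"top disc",len(t),t.min(0),t.max(0),t[:,:2].mean(0),np.median(t[:,2]))
    for z0,z1 in((35,60),(60,110),(108,126)):
        s=q[(q[:,2]>z0)&(q[:,2]<z1)][:,:2]
        if len(s)<10: continue
        # circle fit with radius 15
        from scipy.optimize import least_squares
        c=least_squares(lambda c:np.hypot(*(s-c).T)-15,s.mean(0)+(s.mean(0)-o[:2])/500*8,loss="soft_l1").x if z1<126 else None
        print(z0,z1,len(s),c)
    s=q[(q[:,2]>2)&(q[:,2]<7)]; print("pad",len(s),s.min(0),s.max(0),cv2.minEnclosingCircle(s[:,:2].astype(np.float32)))
plan([545,300,220],[np.pi,0,0.368])
```

```text
w2 top disc 723 [533.5 285.5 118.1] [559.5 312.3 126.1] [547.2 297.5] 123.52781400380013
35 60 373 [546.  300.2]
60 110 1055 [545.8 300.2]
108 126 1057 None
pad 2541 [493. 253.   2.] [591.2 344.    6.9] ((546.5014038085938, 292.2677001953125), 57.57854080200195)
top0 top disc 46 [530.1 284.1 118.1] [553.7 308.3 132.8] [543. 297.] 124.42525397193556
35 60 15 [544.1 299. ]
60 110 26 [543.6 299. ]
108 126 49 None
pad 223 [493.  250.2   2. ] [592.4 349.7   7. ] ((542.4573974609375, 298.2364807128906), 68.36128234863281)
side0 top disc 77 [533.1 287.8 118.1] [555.6 314.9 125.5] [543.3 303.5] 122.89657531740124
35 60 98 [546.2 300.3]
60 110 217 [545.9 300.1]
108 126 126 None
pad 470 [493.2 256.6   2. ] [579.8 347.3   6.9] ((537.9437866210938, 306.4504699707031), 56.80870819091797)
t 4.13 from [584.9  23.5 319.8] rpy [3.1 0.  0.4] open 0.998 F [-0.6 -0.  -0.4]
to [545, 300, 220] row [0.1558, -0.6809, 0.2494, 0.0, 0.0, 0.0001] rows>= 7.1
```

Call:
carry_out:
  increments:
    - [[0.157,-0.681,0.28,0,0,0],[0.157,-0.681,0.28,0,0,0],[0.157,-0.681,0.28,0,0,0],[0.157,-0.681,0.28,0,0,0],[0.157,-0.681,0.28,0,0,0]]

```text
clock: 4.55
eef_pos: [557.1, 217.0, 241.8]
tcp_rot: [3.142, -0.0, 0.368]
contact_force: [0.7, 0.2, 0.7]
opening: 1.0
```

Run:
```python
from h import *
plan([545.7,300.2,185],[np.pi,0,0.368])
```

```text
t 4.55 from [557.1 217.  241.8] rpy [ 3.1 -0.   0.4] open 1.0 F [0.7 0.2 0.7]
to [545.7, 300.2, 185] row [0.0483, -0.2043, 0.142, 0.0, -0.0005, 0.0004] rows>= 2.4
```

Call:
carry_out:
  increments:
    - [[0.048,-0.204,0.142,0,0,0],[0.048,-0.204,0.142,0,0,0],[0.048,-0.204,0.142,0,0,0],[0.048,-0.204,0.142,0,0,0],[0.048,-0.204,0.142,0,0,0]]

```text
clock: 4.97
eef_pos: [545.6, 298.8, 185.0]
tcp_rot: [3.141, 0.001, 0.371]
contact_force: [0.3, -0.4, -0.1]
opening: 1.001
```

Run:
```python
from h import *
f=optics.grab_frame("wrist"); save(f,"w3.png"); C=cloud(f).reshape(-1,3)
q=C[(abs(C[:,0]-545)<22)&(abs(C[:,1]-300)<22)]
t=q[(q[:,2]>118)&(q[:,2]<130)]; print(len(t),t.min(0),t.max(0),cv2.minEnclosingCircle(t[:,:2].astype(np.float32)))
plan([545.7,300.2,87],[np.pi,0,0.368])
```

```text
1469 [533.7 286.8 118. ] [560.1 313.7 126.3] ((546.4097290039062, 300.4025573730469), 13.70936107635498)
t 5.02 from [546.3 298.2 185.9] rpy [3.1 0.  0.4] open 0.996 F [-0.3 -1.  -0.8]
to [545.7, 300.2, 87] row [0.0005, -0.0054, 0.2471, 0.0005, 0.0, 0.0017] rows>= 2.4
```

View pics/w3.png

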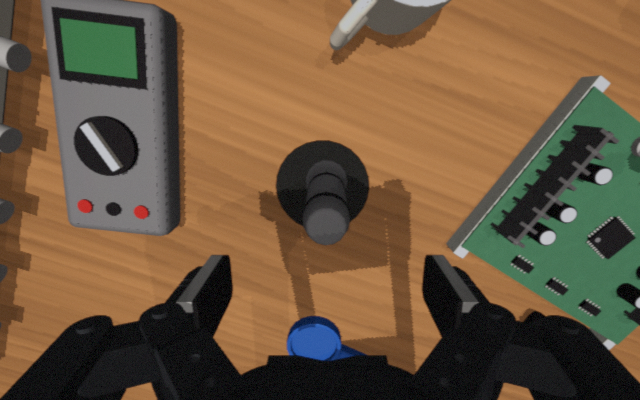

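The thermometer top at (326,225) sits centred between the fingers, confirmed at (546,300). Lowering to grip height.

Call:
carry_out:
  increments:
    - [[0,-0.004,0.08,0,0,0],[0,-0.005,0.16,0,0,0],[0,-0.005,0.22,0,0,0],[0,-0.005,0.246,0,0,0],[0,-0.005,0.246,0,0,0]]

```text
clock: 5.43
eef_pos: [544.8, 298.8, 85.8]
tcp_rot: [3.141, 0.003, 0.368]
contact_force: [-0.5, -0.5, 0.1]
opening: 1.0
```

Call:
carry_out:
  increments:
    - [[0,0,0,0,0,0],[0,0,0,0,0,0],[0,0,0,0,0,0],[0,0,0,0,0,0],[0,0,0,0,0,0]]
  hand: 1
  squeeze: 50

```text
clock: 5.85
eef_pos: [545.9, 301.0, 88.4]
tcp_rot: [-3.142, -0.002, 0.37]
contact_force: [0.6, -1.4, 6.6]
opening: 0.34
```

Call:
carry_out:
  increments:
    - [[0,0,0,0,0,0],[0,0,0,0,0,0],[0,0,0,0,0,0],[0,0,0,0,0,0],[0,0,0,0,0,0]]

```text
clock: 6.27
eef_pos: [545.9, 301.0, 88.4]
tcp_rot: [3.141, -0.002, 0.37]
contact_force: [-0.2, -2.0, 6.9]
opening: 0.34
```

Call:
carry_out:
  increments:
    - [[0,0,0,0,0,0],[0,0,0,0,0,0],[0,0,0,0,0,0],[0,0,0,0,0,0],[0,0,0,0,0,0]]

```text
clock: 6.68
eef_pos: [545.9, 301.0, 88.4]
tcp_rot: [3.142, -0.002, 0.37]
contact_force: [-0.5, -1.7, 7.3]
opening: 0.337
```

Run:
```python
from h import *
plan([545.7,300.2,180],[np.pi,0,0.368])
```

```text
t 6.68 from [545.9 301.   88.4] rpy [ 3.1 -0.   0.4] open 0.337 F [-0.5 -1.7  7.3]
to [545.7, 300.2, 180] row [-0.0008, 0.0016, -0.2289, 0.0001, -0.0019, 0.0017] rows>= 2.2
```

Call:
carry_out:
  increments:
    - [[0,0,-0.05,0,0,0],[0,0,-0.13,0,0,0],[0,0,-0.21,0,0,0],[0,0,-0.23,0,0,0],[0,0,-0.23,0,0,0]]

```text
clock: 7.1
eef_pos: [546.7, 301.7, 182.3]
tcp_rot: [-3.141, -0.006, 0.37]
contact_force: [0.9, -0.2, -2.7]
opening: 0.344
```

Run:
```python
from h import *
f=optics.grab_frame("side"); a=cv2.resize(f["img"][160:300,170:290],(600,560)[:2] and (514,600),interpolation=cv2.INTER_CUBIC); cv2.imwrite("pics/s4.png",a[:,:,::-1])
plan([595,33.7,175],[np.pi,0,0.368])
```

```text
t 7.15 from [545.6 301.  180.1] rpy [-3.1 -0.   0.4] open 0.34 F [ 0.1  0.2 -2. ]
to [595, 33.7, 175] row [-0.1262, 0.6678, 0.0123, -0.0003, -0.0022, 0.0015] rows>= 6.5
```

View pics/s4.png

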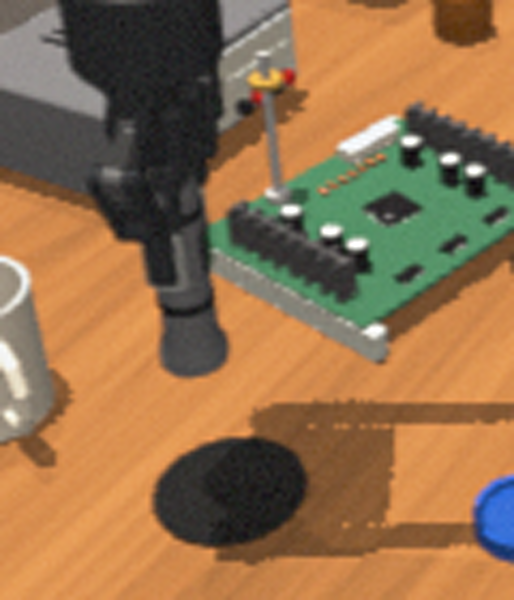

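The thermometer is lifted upright and clear of the pad (pad at (230,490) in the crop). Carrying it to the chip.

Call:
carry_out:
  increments:
    - [[-0.015,0.08,0.002,0,0,0],[-0.034,0.18,0.003,0,0,0],[-0.053,0.28,0.005,0,0,0],[-0.072,0.38,0.007,0,0,0],[-0.091,0.48,0.009,0,0,0]]

```text
clock: 7.57
eef_pos: [579.2, 106.7, 173.3]
tcp_rot: [-3.141, 0.003, 0.37]
contact_force: [1.1, -0.2, -1.2]
opening: 0.337
```

Run:
```python
from h import *
plan([595,33.7,165],[np.pi,0,0.368])
```

```text
t 7.57 from [579.2 106.7 173.3] rpy [-3.1  0.   0.4] open 0.337 F [ 1.1 -0.2 -1.2]
to [595, 33.7, 165] row [-0.0292, 0.1844, 0.0207, -0.0006, 0.0031, 0.002] rows>= 1.8
```

Call:
carry_out:
  increments:
    - [[-0.012,0.08,0.009,0,0,0],[-0.021,0.14,0.015,0,0,0],[-0.028,0.175,0.02,0,0,0],[-0.029,0.184,0.02,0,0,0],[-0.029,0.184,0.02,0,0,0]]

```text
clock: 7.98
eef_pos: [595.6, 35.2, 166.2]
tcp_rot: [-3.141, 0.002, 0.368]
contact_force: [-0.6, 0.2, -1.9]
opening: 0.339
```

Run:
```python
from h import *
from scipy.optimize import least_squares
f=optics.grab_frame("wrist"); save(f,"w5.png")
print([(np.array(d["point"]),round(d["confidence"],2)) for n in("nose","chip_top") for d in nets.tip_of(n,"wrist")])
f=optics.grab_frame("side"); a=cv2.resize(f["img"][150:270,180:320],(700,600),interpolation=cv2.INTER_CUBIC); cv2.imwrite("pics/s5.png",a[:,:,::-1])
print([(n,np.array(d["point"]),round(d["confidence"],2)) for n in("nose","chip_top","pad") for d in nets.tip_of(n,"side")])
C=cloud(f).reshape(-1,3); q=C[(abs(C[:,0]-595)<35)&(abs(C[:,1]-35)<35)]
o=-f["R"].T@f["t"]
for z0,z1,rad in((75,90,19),(105,125,15)):
    s=q[(q[:,2]>z0)&(q[:,2]<z1)][:,:2]
    print(z0,len(s),least_squares(lambda c:np.hypot(*(s-c).T)-rad,s.mean(0)+(s.mean(0)-o[:2])/500*8,loss="soft_l1").x)
s=C[(abs(C[:,0]-542)<65)&(abs(C[:,1]-300)<65)]; V=f["img"].reshape(-1,3).max(1)[(abs(C[:,0]-542)<65)&(abs(C[:,1]-300)<65)]
s=s[(V<60)&(s[:,2]<9)]; print("pad",len(s),cv2.minAreaRect(s[:,:2].astype(np.float32)),s[:,:2].mean(0),np.percentile(s,2,0),np.percentile(s,98,0))
plan([595,33.7,152.4],[np.pi,0,0.368])
```

```text
[(array([594.7,  34.8,  81.1]), 0.56), (array([ 530.3, -311.9,   41.1]), 0.42)]
[('nose', array([592.7,  33.5,  84.9]), 0.79), ('nose', array([ 525.5, -305.1,   48.5]), 0.65), ('chip_top', array([592.7,  34.6,  25.8]), 0.53), ('pad', array([537.4, 302.2,   2.5]), 0.8)]
75 27 [595.6  36.6]
105 55 [595.8  37.2]
pad 635 ((533.7191162109375, 302.6398010253906), (82.81898498535156, 83.87064361572266), 50.7164421081543) [533.7 303.8] [496.4 264.9   1.2] [572.4 340.9   6.1]
t 8.33 from [596.2  36.7 167.6] rpy [-3.1 -0.   0.4] open 0.343 F [-0.2  0.1 -1.4]
to [595, 33.7, 152.4] row [-0.0055, 0.0059, 0.038, -0.0, -0.0002, 0.0027] rows>= 0.4
```

View pics/s5.png

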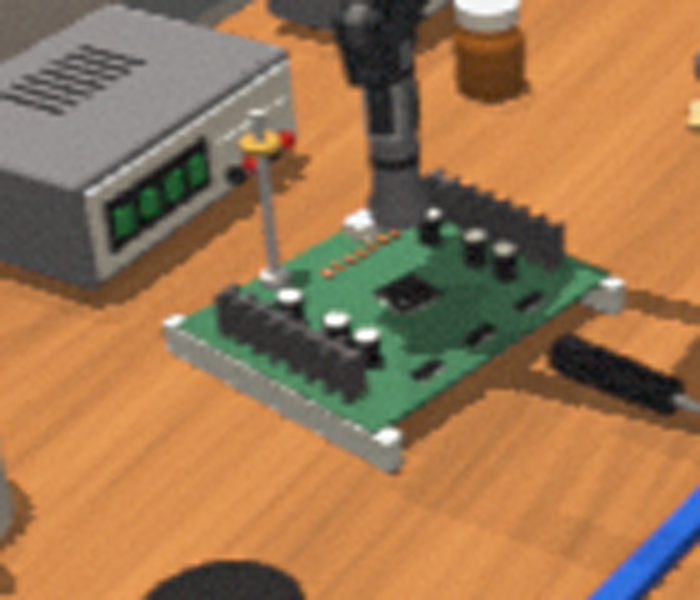

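View pics/w5.png

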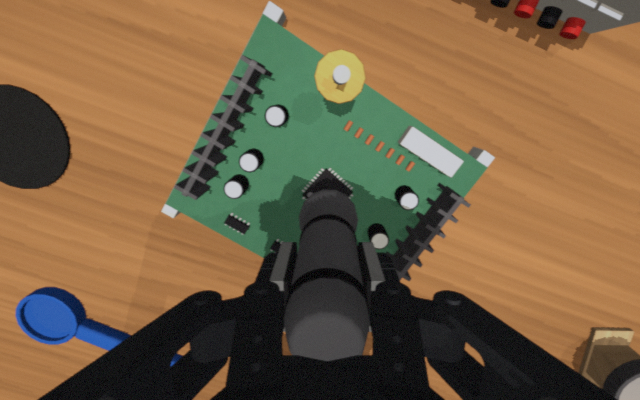

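Side and wrist views show the thermometer upright above the chip, collar undisturbed. The camera fit (595.7, 36.9) agrees with the TCP reading, so I correct about 3 mm and lower to 40 mm clearance.

Call:
carry_out:
  increments:
    - [[-0.005,0.006,0.02,0,0,0],[-0.005,0.006,0.038,0,0,0],[-0.005,0.006,0.038,0,0,0],[-0.005,0.006,0.038,0,0,0],[-0.005,0.006,0.038,0,0,0]]

```text
clock: 8.75
eef_pos: [595.2, 32.7, 152.0]
tcp_rot: [-3.141, 0.0, 0.369]
contact_force: [0.2, 0.4, -1.3]
opening: 0.337
```

Call:
carry_out:
  increments:
    - [[0,0,0,0,0,0],[0,0,0,0,0,0],[0,0,0,0,0,0],[0,0,0,0,0,0],[0,0,0,0,0,0]]

```text
clock: 9.17
eef_pos: [595.4, 32.7, 152.4]
tcp_rot: [3.142, -0.0, 0.369]
contact_force: [-0.2, 0.3, -1.6]
opening: 0.341
```

Run:
```python
from h import *
from scipy.optimize import least_squares
plan([595,33.7,152.4],[np.pi,0,0.368])
f=optics.grab_frame("side"); save(f,"s6.png")
C=cloud(f).reshape(-1,3); q=C[(abs(C[:,0]-595)<35)&(abs(C[:,1]-35)<35)]
o=-f["R"].T@f["t"]
for z0,z1,rad in((69,78,19),(90,110,15)):
    s=q[(q[:,2]>z0)&(q[:,2]<z1)][:,:2]
    print(z0,len(s),least_squares(lambda c:np.hypot(*(s-c).T)-rad,s.mean(0)+(s.mean(0)-o[:2])/500*8,loss="soft_l1").x)
s=q[q[:,2]>40]; print("lowest",np.sort(s[:,2])[:8])
print([(n,np.array(d["point"]),round(d["confidence"],2)) for n in("nose",) for d in nets.tip_of(n,"side")])
plan([595,33.7,152.4],[np.pi,0,0.368])
```

```text
t 9.17 from [595.4  32.7 152.4] rpy [ 3.1 -0.   0.4] open 0.341 F [-0.2  0.3 -1.6]
to [595, 33.7, 152.4] row [0.0, -0.0026, 0.0, 0.0001, -0.0002, 0.0013] rows>= 0.0
69 33 [595.2  32.7]
90 55 [595.6  32.6]
lowest [66.1 66.8 67.3 68.8 69.1 69.5 69.9 70.5]
[('nose', array([592.3,  35. ,  72.9]), 0.51)]
t 9.27 from [595.3  32.7 152.4] rpy [ 3.1 -0.   0.4] open 0.338 F [-0.5  0.1 -2.2]
to [595, 33.7, 152.4] row [0.0001, -0.0026, -0.0001, 0.0, -0.0001, 0.0014] rows>= 0.0
```

Nose within about 1 mm of chip centre and about 39–40 mm above it. Holding.

Call:
carry_out:
  increments:
    - [[0,0,0,0,0,0],[0,0,0,0,0,0],[0,0,0,0,0,0],[0,0,0,0,0,0],[0,0,0,0,0,0]]

```text
clock: 9.68
eef_pos: [595.3, 32.7, 152.3]
tcp_rot: [-3.142, 0.0, 0.369]
contact_force: [0.4, -1.1, -1.1]
opening: 0.337
```

Call:
carry_out:
  increments:
    - [[0,0,0,0,0,0],[0,0,0,0,0,0],[0,0,0,0,0,0],[0,0,0,0,0,0],[0,0,0,0,0,0]]

```text
clock: 10.1
eef_pos: [595.3, 32.7, 152.3]
tcp_rot: [-3.142, 0.0, 0.369]
contact_force: [0.4, -0.8, -1.3]
opening: 0.335
```

Call:
carry_out:
  increments:
    - [[0,0,0,0,0,0],[0,0,0,0,0,0],[0,0,0,0,0,0],[0,0,0,0,0,0],[0,0,0,0,0,0]]

```text
clock: 10.52
eef_pos: [595.3, 32.7, 152.3]
tcp_rot: [-3.142, -0.0, 0.369]
contact_force: [0.3, 0.3, -2.0]
opening: 0.335
```

Call:
carry_out:
  increments:
    - [[0,0,0,0,0,0],[0,0,0,0,0,0],[0,0,0,0,0,0],[0,0,0,0,0,0],[0,0,0,0,0,0]]

```text
clock: 10.93
eef_pos: [595.3, 32.7, 152.3]
tcp_rot: [3.142, -0.0, 0.369]
contact_force: [-0.6, 0.4, -0.6]
opening: 0.336
```

Call:
carry_out:
  increments:
    - [[0,0,0,0,0,0],[0,0,0,0,0,0],[0,0,0,0,0,0],[0,0,0,0,0,0],[0,0,0,0,0,0]]

```text
clock: 11.35
eef_pos: [595.3, 32.7, 152.3]
tcp_rot: [-3.142, -0.0, 0.369]
contact_force: [0.2, -0.7, -1.8]
opening: 0.335
```

Call:
carry_out:
  increments:
    - [[0,0,0,0,0,0],[0,0,0,0,0,0],[0,0,0,0,0,0],[0,0,0,0,0,0],[0,0,0,0,0,0]]

```text
clock: 11.77
eef_pos: [595.3, 32.7, 152.3]
tcp_rot: [-3.142, 0.0, 0.369]
contact_force: [0.2, -0.4, -1.2]
opening: 0.336
```

Call:
carry_out:
  increments:
    - [[0,0,0,0,0,0],[0,0,0,0,0,0],[0,0,0,0,0,0],[0,0,0,0,0,0],[0,0,0,0,0,0]]

```text
clock: 12.18
eef_pos: [595.3, 32.7, 152.3]
tcp_rot: [-3.142, -0.0, 0.369]
contact_force: [-0.1, 0.4, -0.5]
opening: 0.34
```

Run:
```python
from h import *
plan([560,215,180],[np.pi,0,0.368])
plan([544,300.5,180],[np.pi,0,0.368])
```

```text
t 12.18 from [595.3  32.7 152.3] rpy [-3.1 -0.   0.4] open 0.34 F [-0.1  0.4 -0.5]
to [560, 215, 180] row [0.0822, -0.4568, -0.0693, -0.0, -0.0, 0.0014] rows>= 4.5
t 12.18 from [595.3  32.7 152.3] rpy [-3.1 -0.   0.4] open 0.34 F [-0.1  0.4 -0.5]
to [544, 300.5, 180] row [0.1221, -0.6706, -0.0693, -0.0, -0.0, 0.0014] rows>= 6.6
```

Call:
carry_out:
  increments:
    - [[0,0,-0.03,0,0,0],[0.01,-0.06,-0.069,0,0,0],[0.03,-0.15,-0.069,0,0,0],[0.046,-0.25,-0.069,0,0,0],[0.064,-0.35,-0.069,0,0,0]]

```text
clock: 12.6
eef_pos: [568.7, 173.7, 181.4]
tcp_rot: [3.142, -0.002, 0.368]
contact_force: [0.7, 0.2, -1.3]
opening: 0.336
```

Run:
```python
from h import *
plan([544,300.5,180],[np.pi,0,0.368])
```

```text
t 12.6 from [568.7 173.7 181.4] rpy [ 3.1 -0.   0.4] open 0.336 F [ 0.7  0.2 -1.3]
to [544, 300.5, 180] row [0.0564, -0.3181, 0.0035, 0.0001, -0.0015, -0.0001] rows>= 3.1
```

Call:
carry_out:
  increments:
    - [[0.018,-0.1,0,0,0,0],[0.036,-0.2,0.002,0,0,0],[0.05,-0.28,0.003,0,0,0],[0.056,-0.318,0.003,0,0,0],[0.056,-0.318,0.003,0,0,0]]

```text
clock: 13.02
eef_pos: [543.0, 302.5, 179.6]
tcp_rot: [-3.141, -0.001, 0.373]
contact_force: [-0.3, -0.4, -1.5]
opening: 0.338
```

Call:
carry_out:
  increments:
    - [[0,0,0,0,0,0],[0,0,0,0,0,0],[0,0,0,0,0,0]]

```text
clock: 13.27
eef_pos: [544.0, 297.8, 178.9]
tcp_rot: [3.141, 0.0, 0.368]
contact_force: [0.8, 0.3, -1.7]
opening: 0.34
```

Run:
```python
from h import *
f=optics.grab_frame("wrist"); save(f,"w7.png")
print([(n,np.array(d["point"]),round(d["confidence"],2)) for n in("nose","pad") for d in nets.tip_of(n,"wrist")])
plan([544,300.5,98],[np.pi,0,0.368])
```

```text
[('nose', array([544.2, 295.1,  91.5]), 0.78), ('pad', array([536.1, 298.8,   1.8]), 0.68)]
t 13.42 from [543.9 298.1 178.8] rpy [3.1 0.  0.4] open 0.341 F [-1.5 -0.2 -0.3]
to [544, 300.5, 98] row [0.0023, -0.0056, 0.202, 0.0001, 0.0001, -0.0001] rows>= 1.9
```

View pics/w7.png

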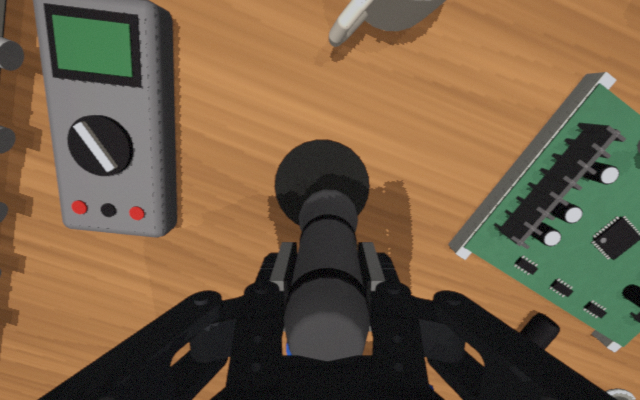

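Thermometer hangs upright over the pad (pad centre around (322,185)).

Run:
```python
from h import *
f=optics.grab_frame("wrist")
F,cx,cy=K(f); o=-f["R"].T@f["t"]
for u,v in((322,185),(275,185),(370,185),(322,140)):
    r_=f["R"].T@np.array([(u-cx)/F,(v-cy)/F,1]); print(o+r_*(4-o[2])/r_[2])
plan([541,300,97],[np.pi,0,0.368])
```

```text
[539.  301.1   4. ]
[523.3 342.1   4. ]
[555.2 259.1   4. ]
[578.1 315.9   4. ]
t 13.47 from [543.9 298.2 178.8] rpy [ 3.1 -0.   0.4] open 0.338 F [-0.5 -0.2 -0.9]
to [541, 300, 97] row [-0.0053, -0.0067, 0.2045, 0.0001, -0.0, 0.0001] rows>= 2.0
```

Call:
carry_out:
  increments:
    - [[-0.005,-0.007,0.07,0,0,0],[-0.005,-0.007,0.14,0,0,0],[-0.005,-0.007,0.185,0,0,0],[-0.005,-0.007,0.204,0,0,0],[-0.005,-0.007,0.204,0,0,0]]

```text
clock: 13.88
eef_pos: [539.7, 300.1, 95.3]
tcp_rot: [3.141, 0.003, 0.369]
contact_force: [-0.7, 0.3, -1.4]
opening: 0.334
```

Call:
carry_out:
  increments:
    - [[0,0,0,0,0,0],[0,0,0,0,0,0]]

```text
clock: 14.05
eef_pos: [541.7, 301.4, 98.4]
tcp_rot: [-3.141, -0.002, 0.369]
contact_force: [0.2, -0.5, -1.1]
opening: 0.337
```

Run:
```python
from h import *
plan([541,300,88.4],[np.pi,0,0.368])
```

```text
t 14.05 from [541.7 301.4  98.4] rpy [-3.1 -0.   0.4] open 0.337 F [ 0.2 -0.5 -1.1]
to [541, 300, 88.4] row [-0.0029, 0.0028, 0.0251, -0.0002, -0.0019, 0.0012] rows>= 0.2
```

Call:
carry_out:
  increments:
    - [[0,0,0.005,0,0,0],[0,0,0.01,0,0,0],[0,0,0.014,0,0,0],[0,0,0.018,0,0,0],[0,0,0.018,0,0,0]]

```text
clock: 14.47
eef_pos: [540.5, 301.1, 89.7]
tcp_rot: [3.142, 0.0, 0.369]
contact_force: [-0.7, -0.3, -0.1]
opening: 0.343
```

Call:
carry_out:
  increments:
    - [[0,0,0.002,0,0,0],[0,0,0.004,0,0,0],[0,0,0.004,0,0,0],[0,0,0.004,0,0,0],[0,0,0.004,0,0,0]]

```text
clock: 14.88
eef_pos: [540.9, 301.2, 88.5]
tcp_rot: [-3.142, -0.0, 0.369]
contact_force: [0.2, -0.2, 2.2]
opening: 0.338
```

Contact felt (about 3.5 N). Releasing.

Call:
carry_out:
  increments:
    - [[0,0,0,0,0,0],[0,0,0,0,0,0],[0,0,0,0,0,0],[0,0,0,0,0,0],[0,0,0,0,0,0]]
  hand: 0

```text
clock: 15.3
eef_pos: [540.7, 301.1, 88.2]
tcp_rot: [3.142, -0.0, 0.369]
contact_force: [0.2, -0.5, -0.2]
opening: 0.995
```

Call:
carry_out:
  increments:
    - [[0,0,0,0,0,0],[0,0,0,0,0,0],[0,0,0,0,0,0]]

```text
clock: 15.55
eef_pos: [540.7, 301.1, 88.3]
tcp_rot: [-3.142, -0.0, 0.369]
contact_force: [-0.6, -0.0, -0.6]
opening: 1.004
```

Call:
carry_out:
  increments:
    - [[0,0,-0.06,0,0,0],[0,0,-0.15,0,0,0],[0,0,-0.25,0,0,0],[0,0,-0.34,0,0,0],[0,0,-0.36,0,0,0]]

```text
clock: 15.97
eef_pos: [543.2, 302.5, 238.8]
tcp_rot: [-3.14, -0.009, 0.369]
contact_force: [1.0, 0.7, 1.0]
opening: 1.002
```

Run:
```python
from h import *
f=optics.grab_frame("side"); a=cv2.resize(f["img"][160:300,170:290],(514,600),interpolation=cv2.INTER_CUBIC); cv2.imwrite("pics/s8.png",a[:,:,::-1])
plan([470,-329,230],[np.pi,0,0.368])
```

```text
t 16.02 from [543.  302.4 237.9] rpy [-3.1 -0.   0.4] open 1.0 F [0.7 1.7 0.6]
to [470, -329, 230] row [-0.7402, 1.4061, 0.0119, -0.0011, -0.0079, 0.0013] rows>= 15.2
```

View pics/s8.png

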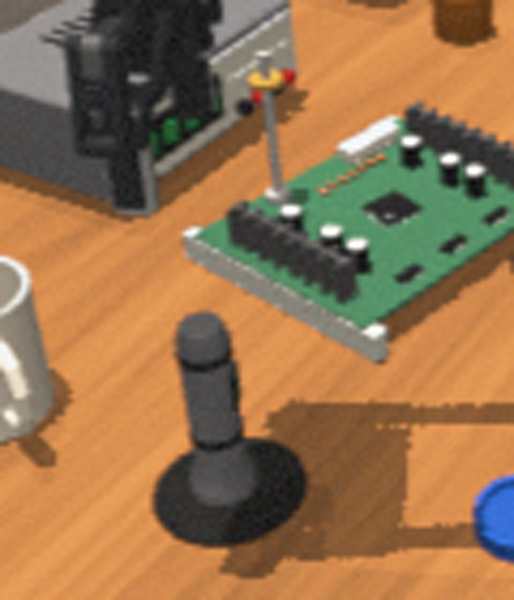

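The thermometer stands upright and free on the pad (crop (210,420)). Now to the loupe.

Call:
carry_out:
  increments:
    - [[-0.44,0.84,0,0,0,0],[-0.44,0.84,0,0,0,0],[-0.44,0.84,0,0,0,0],[-0.44,0.84,0,0,0,0],[-0.44,0.84,0,0,0,0]]

```text
clock: 16.43
eef_pos: [515.9, 92.4, 230.9]
tcp_rot: [-3.141, 0.002, 0.37]
contact_force: [1.3, -0.1, -0.1]
opening: 0.997
```

Call:
carry_out:
  increments:
    - [[-0.44,0.84,0,0,0,0],[-0.44,0.84,0,0,0,0],[-0.44,0.84,0,0,0,0],[-0.44,0.84,0,0,0,0],[-0.44,0.84,0,0,0,0]]

```text
clock: 16.85
eef_pos: [492.4, -114.6, 231.1]
tcp_rot: [-3.141, 0.001, 0.37]
contact_force: [0.8, 0.3, -0.1]
opening: 1.002
```

Run:
```python
from h import *
plan([470,-329,180],[np.pi,0,0.368])
```

```text
t 16.85 from [ 492.4 -114.6  231.1] rpy [-3.1  0.   0.4] open 1.002 F [ 0.8  0.3 -0.1]
to [470, -329, 180] row [-0.2456, 0.4796, 0.1277, -0.0008, 0.0011, 0.0015] rows>= 5.3
```

Call:
carry_out:
  increments:
    - [[-0.245,0.48,0.128,0,0,0.001],[-0.245,0.48,0.128,0,0,0.001],[-0.245,0.48,0.128,0,0,0.001],[-0.245,0.48,0.128,0,0,0.001],[-0.245,0.48,0.128,0,0,0.001]]

```text
clock: 17.27
eef_pos: [471.6, -316.1, 182.3]
tcp_rot: [-3.14, 0.001, 0.368]
contact_force: [1.5, -0.1, 0.3]
opening: 1.002
```

Call:
carry_out:
  increments:
    - [[0,0,0,0,0,0],[0,0,0,0,0,0],[0,0,0,0,0,0]]

```text
clock: 17.52
eef_pos: [472.2, -313.9, 183.0]
tcp_rot: [-3.14, 0.001, 0.367]
contact_force: [0.0, 0.4, -0.8]
opening: 1.001
```

Run:
```python
from h import *
f=optics.grab_frame("wrist"); save(f,"w9.png"); C=cloud(f)
p=C.reshape(-1,3)
p=p[(p[:,2]>49)&(p[:,2]<62)&(abs(p[:,0]-470)<110)&(abs(p[:,1]+329)<75)]
R=np.array([np.cos(.368),np.sin(.368)]); N=np.array([-R[1],R[0]])
d=p[:,:2]-[527.3,-307]; a=d@R; b=d@N
print(len(p),"along",a.min(),a.max())
for lo in(-120,-100,-80,-60,-45):
    s=b[(a>lo)&(a<lo+15)]; print(lo,len(s),s.min() if len(s) else 0,s.max() if len(s) else 0)
s=b[a>-35]; print("ring",s.min(),s.max())
plan([470.4,-329,50],[np.pi,0,0.368])
```

```text
6553 along -150.835255115155 29.317558398693397
-120 330 -6.999308344562342 10.242903112630025
-100 351 -7.438072100199664 10.289045491002938
-80 378 -7.070400968247891 10.34355709258808
-60 414 -7.512554382971837 10.382397740844898
-45 430 -7.132462633335321 10.410869621485164
ring -27.942822529367387 30.88652287689593
t 17.57 from [ 472.6 -313.5  183.5] rpy [-3.1  0.   0.4] open 1.0 F [-0.4  0.8 -0.2]
to [470.4, -329, 50] row [-0.0189, 0.0347, 0.3336, -0.0013, 0.0006, 0.0005] rows>= 3.2
```

View pics/w9.png

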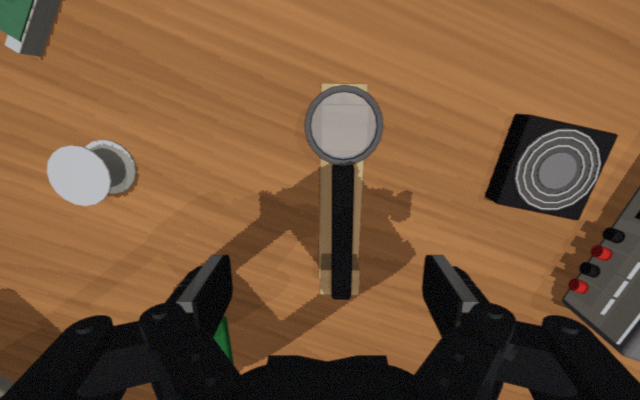

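The loupe is centred between the jaws, handle along picture column 342, and yaw 0.368 confirmed. Refined lens centre is (526.8, −305.6), so the grip goes at (469.9, −327.5).

Call:
carry_out:
  increments:
    - [[-0.018,0.031,0.08,0,0,0],[-0.018,0.031,0.16,0,0,0],[-0.018,0.031,0.21,0,0,0],[-0.018,0.031,0.21,0,0,0],[-0.018,0.031,0.21,0,0,0]]

```text
clock: 17.98
eef_pos: [470.6, -327.1, 99.8]
tcp_rot: [-3.14, 0.001, 0.37]
contact_force: [0.1, -0.2, -0.3]
opening: 1.003
```

Call:
carry_out:
  increments:
    - [[0,0,0,0,0,0],[0,0,0,0,0,0]]

```text
clock: 18.15
eef_pos: [471.9, -328.8, 102.0]
tcp_rot: [3.139, -0.002, 0.369]
contact_force: [-0.3, -0.3, 0.1]
opening: 1.003
```

Run:
```python
from h import *
plan([469.9,-327.5,50],[np.pi,0,0.368])
```

```text
t 18.15 from [ 471.9 -328.8  102. ] rpy [ 3.1 -0.   0.4] open 1.003 F [-0.3 -0.3  0.1]
to [469.9, -327.5, 50] row [-0.0038, -0.0051, 0.1299, 0.0022, -0.0015, 0.0013] rows>= 1.2
```

Call:
carry_out:
  increments:
    - [[-0.002,-0.003,0.04,0,0,0],[-0.003,-0.003,0.08,0,0,0],[-0.003,-0.003,0.11,0,0,0],[-0.003,-0.003,0.13,0,0,0],[-0.003,-0.003,0.13,0,0,0]]

```text
clock: 18.57
eef_pos: [468.8, -327.6, 47.3]
tcp_rot: [-3.14, 0.001, 0.368]
contact_force: [-0.7, -0.3, 0.2]
opening: 1.0
```

Call:
carry_out:
  increments:
    - [[0,0,0,0,0,0],[0,0,0,0,0,0],[0,0,0,0,0,0]]

```text
clock: 18.82
eef_pos: [469.7, -328.3, 48.9]
tcp_rot: [3.141, -0.001, 0.368]
contact_force: [0.6, -1.0, -0.6]
opening: 1.001
```

Run:
```python
from h import *
plan([469.9,-327.5,50],[np.pi,0,0.368])
```

```text
t 18.82 from [ 469.7 -328.3   48.9] rpy [ 3.1 -0.   0.4] open 1.001 F [ 0.6 -1.  -0.6]
to [469.9, -327.5, 50] row [0.0013, -0.0017, -0.0027, 0.001, -0.0007, 0.0003] rows>= 0.0
```

Call:
carry_out:
  increments:
    - [[0.001,-0.002,-0.003,0,0,0],[0.001,-0.002,-0.003,0,0,0],[0.001,-0.002,-0.003,0,0,0]]

```text
clock: 19.07
eef_pos: [469.4, -327.2, 49.8]
tcp_rot: [3.141, -0.0, 0.368]
contact_force: [0.4, 0.0, -0.5]
opening: 1.0
```

Call:
carry_out:
  increments:
    - [[0,0,0,0,0,0],[0,0,0,0,0,0],[0,0,0,0,0,0],[0,0,0,0,0,0],[0,0,0,0,0,0]]
  hand: 1
  squeeze: 70

```text
clock: 19.48
eef_pos: [469.2, -327.1, 49.3]
tcp_rot: [-3.142, 0.0, 0.368]
contact_force: [0.5, -0.2, 0.1]
opening: 0.298
```

Call:
carry_out:
  increments:
    - [[0,0,0,0,0,0],[0,0,0,0,0,0],[0,0,0,0,0,0],[0,0,0,0,0,0],[0,0,0,0,0,0]]

```text
clock: 19.9
eef_pos: [469.3, -327.2, 49.4]
tcp_rot: [3.141, -0.0, 0.368]
contact_force: [-0.6, -0.9, 2.3]
opening: 0.195
```

Call:
carry_out:
  increments:
    - [[0,0,-0.02,0,0,0],[0,0,-0.06,0,0,0],[0,0,-0.12,0,0,0],[0,0,-0.2,0,0,0],[0,0,-0.25,0,0,0]]

```text
clock: 20.32
eef_pos: [469.6, -327.3, 151.9]
tcp_rot: [3.141, -0.001, 0.368]
contact_force: [1.2, 0.1, -0.4]
opening: 0.197
```

Call:
carry_out:
  increments:
    - [[0,0,-0.03,0,0,0],[0,0,-0.05,0,0,0],[0,0,-0.05,0,0,0]]

```text
clock: 20.57
eef_pos: [469.7, -327.4, 170.6]
tcp_rot: [3.14, -0.001, 0.368]
contact_force: [1.0, 0.1, -0.7]
opening: 0.193
```

```bash
cat >> h.py <<'E'
def lensmeas(f):
    """fit ring top plane & circle from frame; cluster near TCP height ahead of tool x"""
    p,R,s=state(); C=cloud(f).reshape(-1,3); L=R.inv().apply(C-p); 
    m=(np.abs(L[:,2]+3.5)<12)&(L[:,0]>26)&(L[:,0]<97)&(np.abs(L[:,1])<40)
    a=L[m]; 
    k=np.hypot(a[:,0]-61,a[:,1])>25; ring=a[k&(np.hypot(a[:,0]-61,a[:,1])<34)]
    (c,rad)=cv2.minEnclosingCircle(a[a[:,0]>35][:,:2].astype(np.float32))
    A=np.c_[ring[:,:2]-[61,0],np.ones(len(ring))]; co=np.linalg.lstsq(A,ring[:,2],rcond=None)[0]
    print("ring tool-frame n",len(ring),"circle",np.round(c,1),round(rad,1),"x",a[:,0].max(),"y",a[:,1].min(),a[:,1].max(),"top plane slope",np.round(co[:2],3),"z",round(co[2],1))
    print("lens world est",p+R.apply([c[0],c[1],co[2]+7]))
E
python3 - <<'E'
from h import *
f=optics.grab_frame("wrist"); save(f,"w10.png"); lensmeas(f)
plan([537,12.5,180],[np.pi,0,0.368])
E
```

```text
ring tool-frame n 7121 circle [61.7 -0. ] 29.9 x 91.19366907384662 y -29.55162872538176 29.775601226680013 top plane slope [ 0. -0.] z -5.5
lens world est [ 526.7 -304.8  167.9]
t 20.62 from [ 469.2 -327.   169.4] rpy [ 3.1 -0.   0.4] open 0.195 F [-0.1 -0.4 -0.8]
to [537, 12.5, 180] row [0.4638, -0.7308, -0.0266, 0.0002, -0.0002, 0.0003] rows>= 8.3
```

View pics/w10.png

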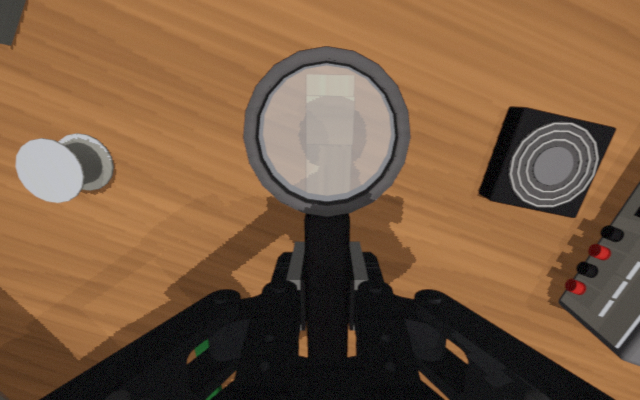

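Loupe gripped and level; ring slope 0, lens 61.7 mm ahead of the TCP. Moving over the chip at z 180.

Call:
carry_out:
  increments:
    - [[0.06,-0.094,-0.005,0,0,0],[0.115,-0.18,-0.01,0,0,0],[0.17,-0.265,-0.015,0,0,0],[0.22,-0.35,-0.02,0,0,0],[0.275,-0.435,-0.025,0,0,0]]

```text
clock: 21.03
eef_pos: [508.0, -123.1, 177.7]
tcp_rot: [-3.14, 0.003, 0.368]
contact_force: [0.7, -0.1, -0.7]
opening: 0.197
```

Run:
```python
from h import *
plan([537.2,11.4,175],[np.pi,0,0.368])
```

```text
t 21.03 from [ 508.  -123.1  177.7] rpy [-3.1  0.   0.4] open 0.197 F [ 0.7 -0.1 -0.7]
to [537.2, 11.4, 175] row [0.1892, -0.2875, 0.0067, -0.0017, 0.0024, -0.0002] rows>= 3.3
```

Call:
carry_out:
  increments:
    - [[0.055,-0.085,0.002,0,0,0],[0.1,-0.155,0.004,0,0,0],[0.145,-0.22,0.006,0,0,0],[0.175,-0.265,0.006,0,0,0],[0.189,-0.287,0.006,0,0,0]]

```text
clock: 21.45
eef_pos: [537.8, 11.8, 175.2]
tcp_rot: [-3.14, 0.002, 0.37]
contact_force: [-0.5, 0.1, -1.6]
opening: 0.194
```

Call:
carry_out:
  increments:
    - [[0,0,0,0,0,0],[0,0,0,0,0,0],[0,0,0,0,0,0],[0,0,0,0,0,0]]

```text
clock: 21.78
eef_pos: [538.0, 8.0, 176.6]
tcp_rot: [-3.142, 0.001, 0.367]
contact_force: [-0.6, 0.2, -1.5]
opening: 0.193
```

Run:
```python
from h import *
f=optics.grab_frame("wrist"); save(f,"w11.png"); lensmeas(f)
plan([537.2,11.4,124.4],[np.pi,0,0.368])
```

```text
ring tool-frame n 7176 circle [61.1 -0.7] 30.0 x 90.91702655299878 y -30.39820631069123 28.983048317972326 top plane slope [-0. -0.] z -4.0
lens world est [594.8  30.6 173.7]
t 21.83 from [538.1   8.  176.7] rpy [-3.1  0.   0.4] open 0.196 F [-1.  -0.5 -0.8]
to [537.2, 11.4, 124.4] row [0.0011, -0.0088, 0.1308, -0.0, 0.0005, -0.0011] rows>= 1.3
```

View pics/w11.png

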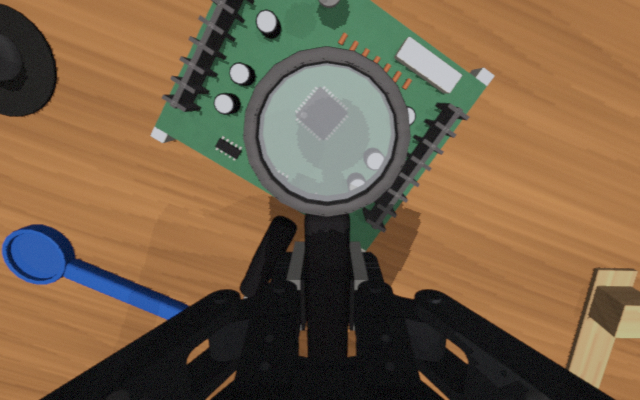

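The chip shows through the lens at (322,113). Lowering to the collar height.

Call:
carry_out:
  increments:
    - [[0,-0.005,0.03,0,0,0],[0.001,-0.008,0.06,0,0,0],[0.001,-0.008,0.09,0,0,0],[0.001,-0.008,0.115,0,0,0],[0.001,-0.008,0.128,0,0,0]]

```text
clock: 22.25
eef_pos: [537.0, 11.6, 124.6]
tcp_rot: [-3.141, 0.001, 0.367]
contact_force: [-0.3, 0.6, -1.2]
opening: 0.196
```

Call:
carry_out:
  increments:
    - [[0,0,0,0,0,0],[0,0,0,0,0,0],[0,0,0,0,0,0],[0,0,0,0,0,0],[0,0,0,0,0,0]]

```text
clock: 22.67
eef_pos: [538.0, 12.3, 126.3]
tcp_rot: [3.141, -0.001, 0.368]
contact_force: [0.0, 0.0, -1.4]
opening: 0.195
```

Run:
```python
from h import *
plan([537.2,11.4,124.4],[np.pi,0,0.368])
```

```text
t 22.67 from [538.   12.3 126.3] rpy [ 3.1 -0.   0.4] open 0.195 F [ 0.   0.  -1.4]
to [537.2, 11.4, 124.4] row [-0.0026, 0.0014, 0.0047, 0.0003, -0.0009, 0.0004] rows>= 0.1
```

Now I compare lens and collar directly, using the same cameras.

Call:
carry_out:
  increments:
    - [[-0.002,0.001,0.004,0,0,0],[-0.002,0.001,0.004,0,0,0],[-0.002,0.001,0.004,0,0,0],[-0.002,0.001,0.004,0,0,0],[-0.002,0.001,0.004,0,0,0]]

```text
clock: 23.08
eef_pos: [537.0, 11.7, 124.2]
tcp_rot: [3.142, -0.0, 0.368]
contact_force: [-0.3, -0.1, -0.4]
opening: 0.198
```

Run:
```python
from h import *
f=optics.grab_frame("wrist"); save(f,"w12.png"); lensmeas(f)
def coll(f):
    C=cloud(f); h=cv2.cvtColor(f["img"],cv2.COLOR_RGB2HSV)
    q=(abs(C[...,0]-675)<30)&(abs(C[...,1]-60)<30)&(C[...,2]>95)&(C[...,2]<160)&(h[...,0]>15)&(h[...,0]<35)&(h[...,1]>110)
    if q.sum(): print("collar",q.sum(),np.median(C[q],0),np.percentile(C[q][:,2],[5,25,75,95]))
coll(f)
print([(n,np.array(d["point"]),round(d["confidence"],2)) for n in("lens","chip_top","mark") for d in nets.tip_of(n,"wrist")])
g=optics.grab_frame("side"); a=cv2.resize(g["img"][150:270,180:320],(700,600),interpolation=cv2.INTER_CUBIC); cv2.imwrite("pics/s12.png",a[:,:,::-1]); coll(g)
C=cloud(g).reshape(-1,3); q=C[(np.hypot(C[:,0]-595,C[:,1]-33)<40)&(C[:,2]>105)&(C[:,2]<140)]
print("side loupe ring z",len(q),np.percentile(q[:,2],[2,25,50,75,98]),q.min(0),q.max(0))
print([(n,np.array(d["point"]),round(d["confidence"],2)) for n in("lens","mark") for d in nets.tip_of(n,"side")])
plan([537.2,11.4,124.4],[np.pi,0,0.368])
```

```text
ring tool-frame n 7188 circle [61.2 -0.6] 30.0 x 90.86746276621828 y -30.31830058383175 29.033876467431472 top plane slope [-0. -0.] z -4.2
lens world est [593.9  34.2 121.4]
[('lens', array([594.8,  34.2, 122.6]), 0.71)]
collar 28 [672.2  64.6 124.7] [121.2 123.5 125.7 126.8]
side loupe ring z 252 [114.1 122.  123.5 126.3 128.9] [555.9   5.7 113.3] [624.2  65.1 129.8]
[('lens', array([594.9,  35.4, 121.4]), 0.94), ('lens', array([372.2, 249.6,   6.1]), 0.83), ('lens', array([ 148.6, -320.4,    9. ]), 0.55), ('mark', array([675.4,  59.6, 124.8]), 0.58)]
t 23.43 from [537.   11.6 124.1] rpy [-3.1  0.   0.4] open 0.193 F [-0.1  0.1 -1. ]
to [537.2, 11.4, 124.4] row [0.0003, 0.0007, -0.0007, -0.0, 0.0001, 0.0004] rows>= 0.0
```

View pics/s12.png

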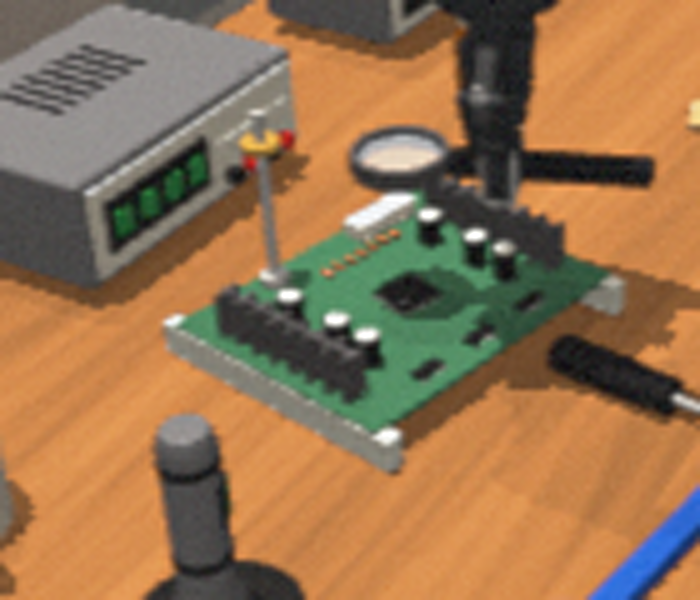

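View pics/w12.png

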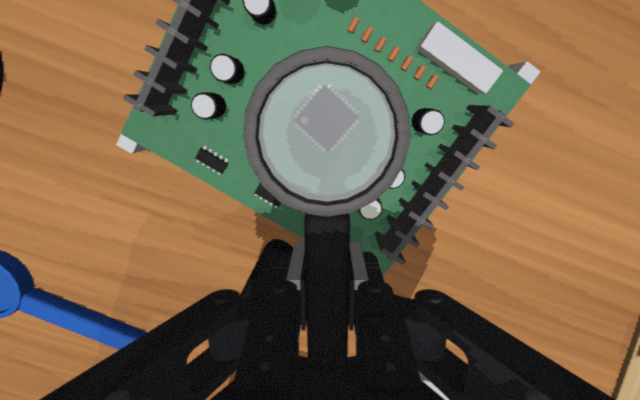

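Lens about (594.3, 34, 121.6) against a target of (594.8, 33.6, 122.3): tiny trim, then hold still.

Call:
carry_out:
  increments:
    - [[0.001,0.001,-0.0015,0,0,0],[0.001,0.001,-0.0015,0,0,0],[0.001,0.001,-0.0015,0,0,0],[0.001,0.001,-0.0015,0,0,0],[0.001,0.001,-0.0015,0,0,0]]

```text
clock: 23.85
eef_pos: [537.5, 11.4, 124.7]
tcp_rot: [-3.142, 0.0, 0.368]
contact_force: [-0.2, -0.4, -0.9]
opening: 0.197
```

Call:
carry_out:
  increments:
    - [[0,0,0,0,0,0],[0,0,0,0,0,0],[0,0,0,0,0,0],[0,0,0,0,0,0],[0,0,0,0,0,0]]

```text
clock: 24.27
eef_pos: [537.5, 11.4, 124.7]
tcp_rot: [3.142, 0.0, 0.368]
contact_force: [-0.3, 0.5, -0.5]
opening: 0.2
```

Call:
carry_out:
  increments:
    - [[0,0,0,0,0,0],[0,0,0,0,0,0],[0,0,0,0,0,0],[0,0,0,0,0,0],[0,0,0,0,0,0]]

```text
clock: 24.68
eef_pos: [537.5, 11.4, 124.7]
tcp_rot: [-3.142, -0.0, 0.368]
contact_force: [-0.2, 0.6, -1.5]
opening: 0.199
```

Run:
```python
from h import *
f=optics.grab_frame("wrist"); lensmeas(f)
g=optics.grab_frame("top"); save(g,"t13.png")
print([(n,np.array(d["point"]),round(d["confidence"],2)) for n in("lens","mark","thermometer") for d in nets.tip_of(n,"top")])
plan([537.2,11.4,124.7],[np.pi,0,0.368])
```

```text
ring tool-frame n 7163 circle [61.1 -0.4] 29.9 x 90.87195374003481 y -30.253236564583514 29.08638661382535 top plane slope [-0. -0.] z -4.2
lens world est [594.4  33.8 121.9]
[('lens', array([ 149.5, -319.7,    6. ]), 0.83), ('lens', array([366.6, 248.2,   3.8]), 0.73), ('mark', array([674.1,  58.2, 121.7]), 0.59), ('thermometer', array([544.5, 297.1,   5.5]), 0.44)]
t 24.93 from [537.5  11.4 124.7] rpy [-3.1  0.   0.4] open 0.198 F [-0.5  0.4 -0.1]
to [537.2, 11.4, 124.7] row [-0.0007, -0.0003, 0.0, -0.0, 0.0, 0.0004] rows>= 0.0
```

View pics/t13.png

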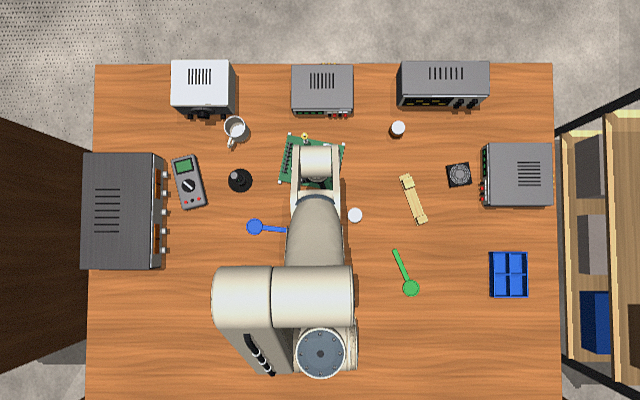

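The top view shows the thermometer on its pad (240,180), the rest empty (413,198), and everything else in its place, with the arm over the board. The arm is still and within tolerance, so I hold briefly and hand in.

Call:
carry_out:
  increments:
    - [[0,0,0,0,0,0],[0,0,0,0,0,0],[0,0,0,0,0,0],[0,0,0,0,0,0],[0,0,0,0,0,0]]

```text
clock: 25.35
eef_pos: [537.5, 11.4, 124.7]
tcp_rot: [3.142, 0.0, 0.368]
contact_force: [-0.2, 0.1, -1.1]
opening: 0.196
```

Call:
carry_out:
  increments:
    - [[0,0,0,0,0,0],[0,0,0,0,0,0],[0,0,0,0,0,0],[0,0,0,0,0,0],[0,0,0,0,0,0]]

```text
clock: 25.77
eef_pos: [537.5, 11.4, 124.7]
tcp_rot: [-3.142, 0.0, 0.368]
contact_force: [-0.4, -1.0, -0.8]
opening: 0.191
```

```bash
python3 -c "
from rig import r; print(r.sign_off())"
```

```text
the job is handed in; nothing more can be done
None
```

I did both parts in order and handed the job in at about 26 s, with the metal loupe still held in the air over the chip.

- **Thermometer:** I held it upright for about 3 s with the nose about 40 mm above the chip and about 1 mm off its centre. I then stood it back on its pad and let go; the side and top pictures afterwards show it upright on the pad.
- **Loupe:** It is gripped near its balance point and level, with no measurable tilt of the ring. The lens is at about (594.4, 33.8, 121.9), against the chip centre at (594.8, 33.6) and a collar centre height of about 122.3.
- **Disagreements:** For the collar height, my figure comes from the wrist depth reading of the collar's top. The networks gave 121.7 to 124.8 mm, so the height is certain to about 1–2 mm. For the lens position, the side network put it 1–2 mm off in y.
- **Misses:** In the last top picture the arm hid the lens, so the network could not report it there. A look at the collar from the wrist at the end was not possible either, as it was out of view.
- **Surroundings:** The collar looked unmoved in the side view, and the other things were in their places in the top picture. The loupe rest is empty, as it should be.

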